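# Rotate the stock of blue tubs

### The job

Restock the row on the low white shelf: pull the older blue tub, which stands at the back of the shelf, forward onto the front round mark by the yellow lip, then set the new blue tub from the countertop down (do not drop it) on the rear mark behind it. Leave both tubs upright and let go, and leave the white tub with the orange lid where it is.

Things in the scene. Friction and masses are not known exactly. Their poses are not given: they have to be found in the camera images.
- shelf: Low white shelf board fixed on the countertop, 220 (x) by 116 mm (y), top face 20 mm up. Origin: centre of its underside. Front is its -x end: yellow lip, 12 mm above the board; rear open. Side rails rise 8 mm, 104 mm apart. Two flat grey round marks, 64 mm wide, on its centre line: front mark centre at x = -50 mm, rear mark at x = +50 mm. z up; yaw within 0.5 rad (yaw 0: front faces the robot).
- old_tub_mid (a point): The older tub: blue with a lighter blue screw lid, standing on the rear half of the shelf; it may be slid or lifted. Upright rigid cylinder, 56 mm diameter (lid 50 mm, the top 16 mm), 64 mm high in all, about 0.18 kg. Point: its centre, 32 mm above its underside; z is its axis, up.
- new_tub_mid (a point): The new tub: the same blue tub with a lighter blue lid, standing on the countertop to the left or right of the shelf. Upright rigid cylinder, 56 mm diameter (lid 50 mm, the top 16 mm), 64 mm high in all, about 0.18 kg. Point: its centre, 32 mm above its underside; z is its axis, up.
- orange_tub_mid (a point): A different product, to be left alone: white tub with an orange screw lid, standing on the countertop on the other side of the shelf. Upright rigid cylinder, 56 mm diameter (lid 50 mm, the top 16 mm), 64 mm high in all, about 0.18 kg. Point: its centre, 32 mm above its underside; z is its axis, up.
Not all that is in view belongs to the job. Leave any green look-alike of the part that bears new_tub_mid alone.

How it is judged (in metres and radians):
On the way, in this order (a step that is already met when the one before it is completed fails the run):
1. the older tub stands on the front mark and the new tub is not yet on the shelf (x of old_tub_mid in the frame of shelf between -0.07 and -0.03 m and y of old_tub_mid in the frame of shelf between -0.02 and 0.02 m and z of old_tub_mid in the frame of shelf between 0.045 and 0.062 m and angle between old_tub_mid's own z axis and vertical below 0.17 rad and horizontal distance between new_tub_mid and shelf above 0.13 m), for 0.2 s.
2. the new tub is brought down onto the rear mark while still held, not dropped (underside within 15 mm of the board) (x of new_tub_mid in the frame of shelf between 0.025 and 0.075 m and y of new_tub_mid in the frame of shelf between -0.025 and 0.025 m and z of new_tub_mid in the frame of shelf between 0.045 and 0.067 m and contact force between the fingers and new_tub above 0.5 N), for 0.05 s.
At the end, for the whole second after the job is handed in: The older tub stands on the shelf with its centre within 20 mm (along and across the shelf) of the front mark's centre, the new tub likewise on the rear mark; both upright within 10 degrees and standing on the board, released (x of old_tub_mid in the frame of shelf between -0.07 and -0.03 m and y of old_tub_mid in the frame of shelf between -0.02 and 0.02 m and z of old_tub_mid in the frame of shelf between 0.045 and 0.062 m and angle between each of old_tub_mid, new_tub_mid's own z axis and vertical below 0.17 rad and x of new_tub_mid in the frame of shelf between 0.03 and 0.07 m and y of new_tub_mid in the frame of shelf between -0.02 and 0.02 m and z of new_tub_mid in the frame of shelf between 0.045 and 0.062 m); the robot touches nothing.
It fails at once if the orange-lidded tub is moved more than 20 mm or tipped over (distance of orange_tub_mid from where it was at the start of the episode above 0.02 m or angle between orange_tub_mid's own z axis and vertical above 0.35 rad).
It also fails if it takes over 54 s, if anything falls off the work surface, if the arm or the gripper's body presses on something with over 40 N, if the wrist force passes 120 N, or if a joint passes its speed limit or range.

### The arm

A 6-joint arm with a two-finger parallel gripper is mounted at the origin on the work surface. World frame = base frame: x ahead of the robot, y to its left, z up, the work surface at z = 0. Lengths are in mm, angles in rad, forces in N, time in s.
With the tool pointing down it reaches from about 300 to 775 mm from the base axis. Payload 14.6 kg.
Tool frame: the origin (TCP) lies midway between the tips of the shut fingers; the grasp point (between the pads) lies 19 mm behind it; z points along the fingers, y is the direction in which the jaws open and shut (so a half turn about z gives the same grasp; the last joint's range is limited). The gripper opens to 94 mm and grips with 3 to 60 N. Pads are 16 mm wide; open, the fingers measure 119 mm over their backs; the gripper's body (75 mm by 177 mm) begins 78 mm behind the grasp point.
Start: joints at [1.102, 0.3, 1.521, -0, 1.321, -0.067], TCP at [215.088, 506.188, 205.446] pointing down, gripper open.
Joint ranges: [-3.03, 3.03], [-0.79, 2.21], [0.23, 2.52], [-1.04, 4.18], [0, 3.07], [-2.55, 2.55]. Speed limits (rad/s): [2.22, 2.22, 2.57, 3.14, 3.14, 3.14].

### API

Orientations are given as [roll, pitch, yaw] about the fixed x, y, z axes, in that order (R = Rz(yaw) Ry(pitch) Rx(roll)).
In Python, from cell import manip gives the robot as it stands.
- The arm moves only by the tool play_rows, never from a script. Its argument "commands" is a list of rows, each an object of numbers: "x", "y", "z": the shift along the tool's x, y, z in m; "wx", "wy", "wz": the turn, a rotation vector about the tool's x, y, z in degrees; "grip": the opening, from 0 (shut) to 1 (fully open). In form: [{"x": .., "y": .., "z": .., "wx": .., "wy": .., "wz": .., "grip": ..}, ...]. A call has 1 to 20 rows; each row shifts and turns the commanded pose from where the row before left it, along the tool's axes as they then stand; what a row does not reach is not made up. A row lasts 1/8 s, in which the tool goes at most 62.5 mm and 10.7 degrees, less where a joint would pass 70% of its speed; a pose out of reach is approached as far as the arm can. A call is refused whole if a number of a shift passes 0.0625 or a number of a turn 10.7, either way. A call with a gripper value outside its range is refused whole. The fingers move at their own pace and stop on an object; "squeeze" is the grip in N (left out, the last holds). Time passes only in rows, so rows that do not move let the fingers close. It gives the time, the measured TCP pose, the force and the opening at its end, in the units of the state.
- manip.read_state(): the state, without advancing time (a new reading comes with each control period).
- manip.camera(name): name is "scene" or "side" or "wrist"; returns (picture, depth): 400x640x3 uint8, red, green, blue; 400x640 float32, mm along the optical axis (not along the pixel's ray), 0 where there is no reading.
- manip.camera_info(name): a dict with "intrinsics" (3x3 intrinsics, pixels), "k1" (the pictures are not rectified: a ray, as slopes to the right and down, at radius r is drawn at 1 + k1 r^2 times it, then the intrinsics apply), "camera_from_world" (4x4, takes a point from world to camera coordinates); the wrist camera has in their place "tool_from_camera" (4x4, takes a point from camera to tool coordinates, whose origin is the TCP and whose axes are the flange's). Camera axes: x right, y up, looking along -z (the intrinsics and any distortion apply to the point x, -y, -z); pixel columns grow to the right and rows downward; lengths in mm; the calibration is good to about 2 mm. A picture is of the moment at which its call begins: read the wrist's pose just before it. camera_info takes no time and is no camera call.
- manip.sign_off(): hands the job in, once; it reports no verdict.
The state is a dict: "clock": time; "joints": joint angles; "qd": joint speeds; "effort": joint torques, N m; "eef_pos": TCP position; "eef_rot": TCP orientation; "wrist_force": force on the tool from outside, world axes, zero at the start; "moment": the same for the moment, N m; "finger_gap": finger opening in mm.
Only numpy, scipy, OpenCV 4.12 (cv2) and the standard library are available. Lean on these libraries where they do the work, as an engineer would, in place of code of your own. Each camera call takes 0.05 s, during which the arm holds its last target.

## Working session

There is one attempt and no reset: what is moved stays moved. The work goes in short steps, Python scripts to look and compute and a tool call to move; the robot and the scene stay as the last step left them, time stands still between calls to the robot, and variables do not carry over. Pictures are saved under pics/ and viewed, and the job is handed in when it is done.

Besides the shell and the picture viewer there is one more tool, called after "Call:" by a JSON object that holds its "fn" and its "kwargs". play_rows: Moves the arm, as the interface text tells. Its arguments: {"type":"object","properties":{"commands":{"type":"array"},"squeeze":{"type":"number"}},"required":["commands"]}

```bash
ls; mkdir -p pics
python3 - <<'E'
from cell import manip
import cv2, numpy as np
print(manip.read_state())
for n in ["scene","side"]:
    p,d=manip.camera(n); i=manip.camera_info(n)
    cv2.imwrite(f"pics/{n}0.png",p[:,:,::-1]); np.savez(f"{n}0.npz",p=p,d=d)
    print(n,i)
print(manip.camera_info("wrist"))
E
```

```text
pics
{'clock': 0.0, 'joints': array([ 1.10242908e+00,  3.00503716e-01,  1.52158084e+00, -4.78938840e-06,
        1.32072502e+00, -6.66365102e-02]), 'qd': array([ 0.00104018,  0.00067717, -0.0017633 , -0.0005349 ,  0.00071611,
        0.00239834]), 'effort': array([ 1.57338718e-04, -5.31797755e+01, -3.52742493e+01,  7.07806530e-02,
        2.43121921e-02, -7.96749623e-05]), 'eef_pos': array([214.95651536, 505.96075372, 204.86855116]), 'eef_rot': array([-3.14037813e+00, -7.64025703e-05,  2.73986305e+00]), 'wrist_force': array([ 0.63795237, -0.09503416, -0.25921952]), 'moment': array([-0.00822779,  0.02851027, -0.00742884]), 'finger_gap': 93.69828291666097}
scene {'intrinsics': array([[483.05033381,   0.        , 325.09108305],
       [  0.        , 483.05033381, 203.33563481],
       [  0.        ,   0.        ,   1.        ]]), 'k1': -0.0826914131295543, 'camera_from_world': array([[ 8.30910202e-01,  5.56205120e-01, -1.49699569e-02,
        -4.55448543e+02],
       [-3.00411758e-01,  4.71104004e-01,  8.29345400e-01,
         1.02764595e+02],
       [ 4.68338565e-01, -6.84614403e-01,  
[... 555 characters left out ...]
755e-01,  5.70975278e-01,
        -1.07315590e+03],
       [ 0.00000000e+00,  0.00000000e+00,  0.00000000e+00,
         1.00000000e+00]])}
{'intrinsics': array([[278.40477358,   0.        , 318.03365572],
       [  0.        , 278.40477358, 200.38340915],
       [  0.        ,   0.        ,   1.        ]]), 'k1': -0.0013520515014001418, 'tool_from_camera': array([[-5.84406761e-04,  9.57451048e-01,  2.88595129e-01,
         8.49080136e+01],
       [ 9.99999717e-01,  6.96292134e-04, -2.85032664e-04,
         3.60310359e-01],
       [-4.73851341e-04,  2.88594881e-01, -9.57451184e-01,
        -1.79893057e+02],
       [ 0.00000000e+00,  0.00000000e+00,  0.00000000e+00,
         1.00000000e+00]])}
```

View pics/scene0.png

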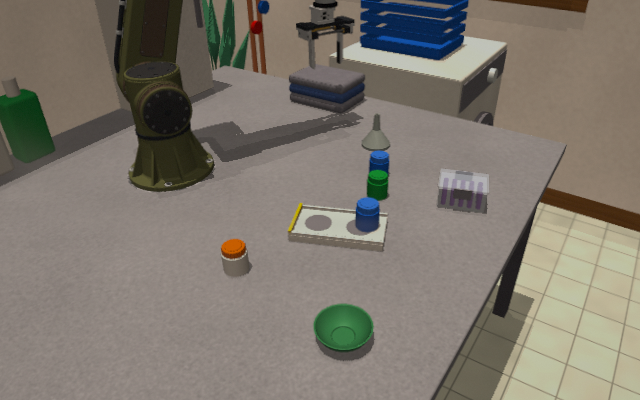

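View pics/side0.png

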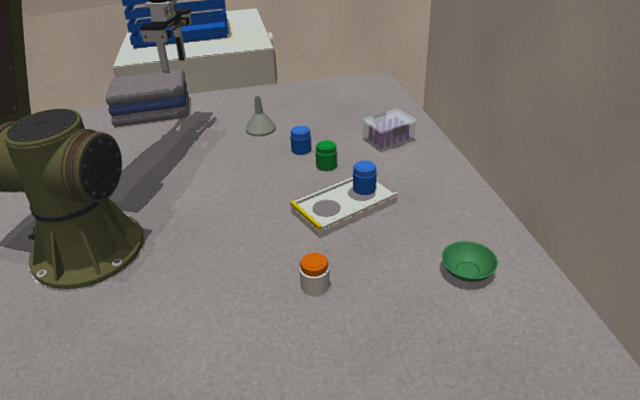

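The scene view shows the shelf at about (340,227), the old tub on its rear at (367,215), the green look-alike at (377,185), the new blue tub at (379,165) and the orange tub at (235,258). Next I'll measure their positions.

```bash
cat > h.py <<'E'
import numpy as np, cv2
from scipy.spatial.transform import Rotation as R
def rays(info,uv):
    K=info["intrinsics"]; uv=np.atleast_2d(uv).astype(float)
    q=np.c_[(uv[:,0]-K[0,2])/K[0,0],(uv[:,1]-K[1,2])/K[1,1]]
    p=q.copy()
    for _ in range(30): p=q/(1+info["k1"]*(p**2).sum(1,keepdims=True))
    return np.c_[p[:,0],-p[:,1],-np.ones(len(p))]
def wfc(info,st=None):
    if st is None: return np.linalg.inv(info["camera_from_world"])
    T=np.eye(4);T[:3,:3]=R.from_euler('xyz',st["eef_rot"]).as_matrix();T[:3,3]=st["eef_pos"]
    return T@info["tool_from_camera"]
def onplane(info,uv,z,st=None):
    W=wfc(info,st); d=rays(info,uv)@W[:3,:3].T; o=W[:3,3]
    return o+d*((z-o[2])/d[:,2])[:,None]
def cloud(info,depth,mask,st=None):
    v,u=np.nonzero(mask&(depth>0)); W=wfc(info,st)
    return (rays(info,np.c_[u,v])*depth[v,u][:,None])@W[:3,:3].T+W[:3,3],np.c_[u,v]
def hsv(p): return cv2.cvtColor(p,cv2.COLOR_RGB2HSV)
def blobs(m,amin=60):
    n,l,s,c=cv2.connectedComponentsWithStats(m.astype(np.uint8)); 
    return [(l==i,s[i],c[i]) for i in range(1,n) if s[i,4]>amin]
def ctop(P,z,r=25):
    # centre of the lid's top disc, from its hull in plan
    Q=P[abs(P[:,2]-z)<5][:,:2].astype(np.float32)
    return cv2.minEnclosingCircle(Q),Q.mean(0),len(Q)
E
python3 - <<'E'
from h import *
from cell import manip
for n in ["scene","side"]:
    f=np.load(n+"0.npz");p,d=f["p"],f["d"];i=manip.camera_info(n);H=hsv(p)
    masks={"blue":(H[...,0]>100)&(H[...,0]<125)&(H[...,1]>130),"orange":(H[...,0]<13)&(H[...,1]>200),"green":(H[...,0]>50)&(H[...,0]<75)&(H[...,1]>180)}
    for k,m in masks.items():
        for b,s,c in blobs(m):
            P,_=cloud(i,d,b)
            if len(P)<20 or not(0<P[:,0].mean()<900 and P[:,2].mean()<150): continue
            zt=np.percentile(P[:,2],98)
            t=ctop(P,zt-2); print(n,k,c.round(),s[4],"ztop",zt.round(1),np.round(t[0][0],1),round(t[0][1],1),t[1].round(1),t[2])
    # rays-based: topmost region
    m=(H[...,0]>20)&(H[...,0]<35)&(H[...,1]>180)&(H[...,2]>120)
    for b,s,c in blobs(m,30):
        v,u=np.nonzero(b);P=onplane(i,np.c_[u,v],32);print(n,"yellow",c.round(),cv2.minAreaRect(P[:,:2].astype(np.float32)))
E
```

```text
scene blue [379. 160.] 340 ztop 66.1 [533.5 298.2] 27.6 [533.  293.4] 132
scene blue [367. 210.] 535 ztop 85.8 [639.   42.6] 26.7 [639.5  40.4] 232
scene orange [233. 255.] 68 ztop 63.4 [ 472.5 -233.3] 21.6 [ 476.2 -241. ] 34
scene green [377. 184.] 512 ztop 66.1 [580. 198.] 28.1 [582.1 195.3] 165
scene yellow [295. 217.] ((483.33587646484375, -30.667774200439453), (6.979010105133057, 113.46240997314453), 22.487590789794922)
side blue [171.  38.] 67 ztop 150.5 [ 177.2 1066.5] 10.2 [ 175.4 1066.5] 6
side blue [300. 140.] 489 ztop 69.5 [529.3 295.1] 25.8 [529.  292.9] 132
side blue [364. 177.] 686 ztop 89.1 [636.1  42.8] 25.2 [635.7  40. ] 207
side green [326. 155.] 495 ztop 69.5 [578.9 195.8] 23.9 [577.5 193.1] 142
side yellow [305. 214.] ((481.5633850097656, -29.001220703125), (7.469680309295654, 114.49547576904297), 22.414188385009766)
```

Call:
{"fn": "play_rows", "kwargs": {"commands": [{"wz": -9}, {"wz": -9}, {"wz": -9}, {"wz": -9}, {"wz": -9}, {"x": -0.009, "y": -0.043}, {"x": -0.009, "y": -0.043}, {"x": -0.009, "y": -0.043}, {"x": -0.009, "y": -0.043}, {"x": -0.009, "y": -0.043}, {"x": -0.009, "y": -0.043}, {"x": -0.009, "y": -0.043}, {"x": -0.009, "y": -0.043}, {"x": -0.009, "y": -0.043}, {"x": -0.009, "y": -0.043}, {"x": -0.009, "y": -0.043}, {"x": -0.009, "y": -0.043}, {"x": -0.009, "y": -0.043}, {"x": -0.009, "y": -0.043}]}}

```text
$.commands[0]: bad value
```

Call:
{"fn": "play_rows", "kwargs": {"commands": [{}, {}, {}]}}

```text
$.commands[0]: bad value
```

Run:
```python
from h import *
from cell import manip
st=manip.read_state(); p,d=manip.camera("wrist"); 
cv2.imwrite("pics/w1.png",p[:,:,::-1]); np.savez("w1.npz",p=p,d=d,eef_pos=st["eef_pos"],eef_rot=st["eef_rot"])
print(st["clock"],st["eef_pos"],st["eef_rot"],st["joints"])
```

```text
0.1 [214.97391209 505.98305994 204.9436396 ] [-3.14054685e+00 -4.89916706e-05  2.73983391e+00] [ 1.10242707e+00  3.00403370e-01  1.52153343e+00 -2.13927278e-05
  1.32070260e+00 -6.66052327e-02]
```

View pics/w1.png

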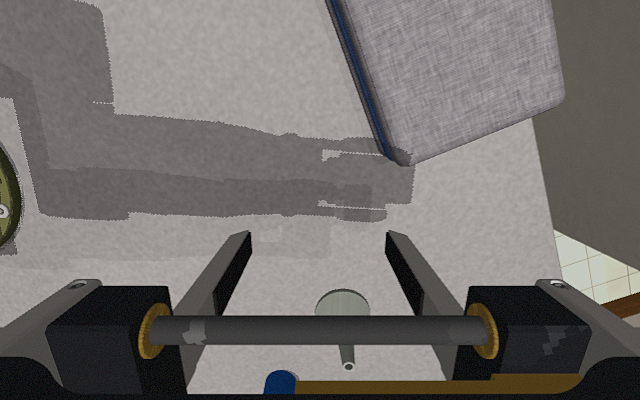

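The rows need every key. In the wrist picture the gripper hides the lower half (fingers at about (250,235) and (385,235)). I'll stop further out, so the shelf falls in the upper half.

Call:
{"fn": "play_rows", "kwargs": {"commands": [{"x": 0, "y": 0, "z": 0, "wx": 0, "wy": 0, "wz": -9, "grip": 1}, {"x": 0, "y": 0, "z": 0, "wx": 0, "wy": 0, "wz": -9, "grip": 1}, {"x": 0, "y": 0, "z": 0, "wx": 0, "wy": 0, "wz": -9, "grip": 1}, {"x": 0, "y": 0, "z": 0, "wx": 0, "wy": 0, "wz": -9, "grip": 1}, {"x": 0, "y": 0, "z": 0, "wx": 0, "wy": 0, "wz": -9, "grip": 1}, {"x": -0.018, "y": -0.043, "z": 0, "wx": 0, "wy": 0, "wz": 0, "grip": 1}, {"x": -0.018, "y": -0.043, "z": 0, "wx": 0, "wy": 0, "wz": 0, "grip": 1}, {"x": -0.018, "y": -0.043, "z": 0, "wx": 0, "wy": 0, "wz": 0, "grip": 1}, {"x": -0.018, "y": -0.043, "z": 0, "wx": 0, "wy": 0, "wz": 0, "grip": 1}, {"x": -0.018, "y": -0.043, "z": 0, "wx": 0, "wy": 0, "wz": 0, "grip": 1}, {"x": -0.018, "y": -0.043, "z": 0, "wx": 0, "wy": 0, "wz": 0, "grip": 1}, {"x": -0.018, "y": -0.043, "z": 0, "wx": 0, "wy": 0, "wz": 0, "grip": 1}, {"x": -0.018, "y": -0.043, "z": 0, "wx": 0, "wy": 0, "wz": 0, "grip": 1}, {"x": -0.018, "y": -0.043, "z": 0, "wx": 0, "wy": 0, "wz": 0, "grip": 1}, {"x": -0.018, "y": -0.043, "z": 0, "wx": 0, "wy": 0, "wz": 0, "grip": 1}, {"x": -0.018, "y": -0.043, "z": 0, "wx": 0, "wy": 0, "wz": 0, "grip": 1}, {"x": -0.018, "y": -0.043, "z": 0, "wx": 0, "wy": 0, "wz": 0, "grip": 1}, {"x": -0.018, "y": -0.043, "z": 0, "wx": 0, "wy": 0, "wz": 0, "grip": 1}, {"x": -0.018, "y": -0.043, "z": 0, "wx": 0, "wy": 0, "wz": 0, "grip": 1}]}}

```text
clock: 2.52
eef_pos: [674.9, 41.1, 205.1]
eef_rot: [3.141, -0.0, -2.758]
wrist_force: [0.2, 0.9, -0.3]
finger_gap: 93.3
```

Call:
{"fn": "play_rows", "kwargs": {"commands": [{"x": 0, "y": 0, "z": 0, "wx": 0, "wy": 0, "wz": 0, "grip": 1}, {"x": 0, "y": 0, "z": 0, "wx": 0, "wy": 0, "wz": 0, "grip": 1}]}}

```text
clock: 2.78
eef_pos: [673.7, 42.7, 205.0]
eef_rot: [3.141, -0.001, -2.758]
wrist_force: [-0.0, 0.2, -0.3]
finger_gap: 94.1
```

Run:
```python
from h import *
from cell import manip
st=manip.read_state(); p,d=manip.camera("wrist"); 
cv2.imwrite("pics/w2.png",p[:,:,::-1]); np.savez("w2.npz",p=p,d=d,eef_pos=st["eef_pos"],eef_rot=st["eef_rot"])
print(st["clock"],st["eef_pos"],st["eef_rot"],st["joints"])
```

```text
2.775 [673.67880507  42.65242983 205.02146345] [ 3.14109036e+00 -7.27323362e-04 -2.75795359e+00] [ 8.90092205e-03  5.89294299e-01  1.11065585e+00  2.02886323e-04
  1.44250321e+00 -1.94556033e+00]
```

View pics/w2.png

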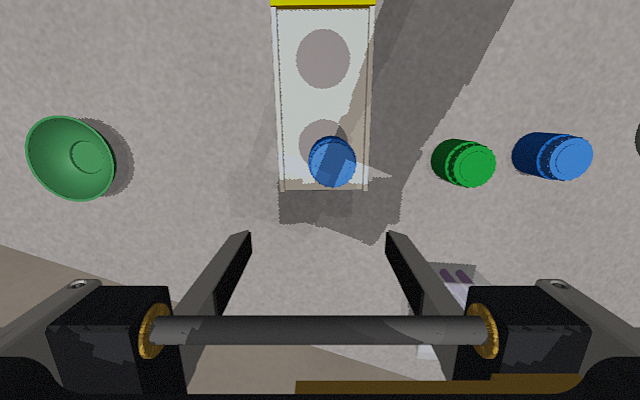

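The wrist view shows the yellow lip at row 3, the front mark at (323,59), the old tub lid at about (333,162), the green one at (470,165) and the new tub lid at (571,158).

Run:
```python
from h import *
from cell import manip
st=np.load("w2.npz");p,d=st["p"],st["d"];i=manip.camera_info("wrist");H=hsv(p)
print(p[59,323],p[59,290],p[158,575],p[150,318],p[158,530])
roi=np.zeros(p.shape[:2],bool);roi[20:100,285:361]=1
g=(p.max(2)<180)&(p.max(2)>100)&roi
for b,s,c in blobs(g,500):
    v,u=np.nonzero(b)
    print("mark",s,c)
    cs,_=cv2.findContours(b.astype(np.uint8),cv2.RETR_EXTERNAL,cv2.CHAIN_APPROX_NONE)
    q=max(cs,key=len)[:,0]; P=onplane(i,q,20,st)[:,:2].astype(np.float32)
    print(cv2.fitEllipse(P),cv2.minEnclosingCircle(P))
bl=(H[...,0]>98)&(H[...,0]<125)&(H[...,1]>120); bl[220:]=0
for b,s,c in blobs(bl,200):
    P,uv=cloud(i,d,b,st); zt=np.percentile(P[:,2],90)
    print(c.round(),zt,ctop(P,zt))
    top=(p[...,2]>170)&b if 0 else None
y=(H[...,0]>22)&(H[...,0]<33)&(H[...,1]>180); y[20:]=0
v,u=np.nonzero(y);v0=np.array([(x,v[u==x].max()+.5) for x in range(275,374)])
P=onplane(i,v0,32,st);print("lip inner edge",P[0],P[-1], np.polyfit(P[:,1],P[:,0],1))
# rail edges: white outer boundary per row
for r in range(20,186,15):
    print(r,[tuple(x) for x in p[r,268:284:3]],end=' ')
```

```text
[145 140 141] [186 192 189] [ 58 125 197] [ 82 141 206] [16 34 70]
mark [ 295   29   56   60 2606] [322.57367613  58.41557943]
((532.57275390625, -7.60836124420166), (64.09658813476562, 64.14334106445312), 27.686914443969727) ((532.6959838867188, -7.782192230224609), 33.274803161621094)
[552. 155.] 66.056275378659 (((530.0419311523438, 299.0169677734375), 26.586122512817383), array([529.91016, 296.9201 ], dtype=float32), 1537)
[332. 161.] 86.08216459734382 (((635.6315307617188, 45.34305953979492), 25.756973266601562), array([635.0436,  44.9068], dtype=float32), 1620)
lip inner edge [504.74139034 -75.40736895  32.        ] [463.75249058  23.63003591  32.        ] [-4.14543793e-01  4.76009050e+02]
20 [(np.uint8(162), np.uint8(157), np.uint8(156)), (np.uint8(158), np.uint8(160), np.uint8(165)), (np.uint8(187), np.uint8(192), np.uint8(202)), (np.uint8(117), np.uint8(104), np.uint8(93)), (np.uint8(188), np.uint8(192), np.uint8(190)), (np.uint8(185), np.uint8(189), np.uint8(188))] 35 [(np.uint8(159), np.uint8(153), np.uint8(152)), (np.uint8(163), np.uint8(155), np.uint8(152)), (np.uint8(18
[... 2337 characters left out ...]
), np.uint8(152), np.uint8(148)), (np.uint8(191), np.uint8(195), np.uint8(202)), (np.uint8(115), np.uint8(107), np.uint8(96))] 170 [(np.uint8(139), np.uint8(136), np.uint8(132)), (np.uint8(154), np.uint8(149), np.uint8(146)), (np.uint8(155), np.uint8(148), np.uint8(146)), (np.uint8(151), np.uint8(146), np.uint8(144)), (np.uint8(189), np.uint8(196), np.uint8(202)), (np.uint8(163), np.uint8(165), np.uint8(159))] 185 [(np.uint8(143), np.uint8(140), np.uint8(139)), (np.uint8(142), np.uint8(137), np.uint8(134)), (np.uint8(136), np.uint8(130), np.uint8(129)), (np.uint8(120), np.uint8(115), np.uint8(113)), (np.uint8(142), np.uint8(136), np.uint8(125)), (np.uint8(130), np.uint8(125), np.uint8(113))]
```

```bash
python3 -c "
import cv2;a=cv2.imread('pics/w2.png')[0:200,260:400];cv2.imwrite('pics/w2z.png',cv2.resize(a,None,fx=3,fy=3,interpolation=0))
b=cv2.imread('pics/w2.png')[120:210,500:610];cv2.imwrite('pics/w2n.png',cv2.resize(b,None,fx=5,fy=5,interpolation=0))"
```

```text
(no output)
```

View pics/w2z.png

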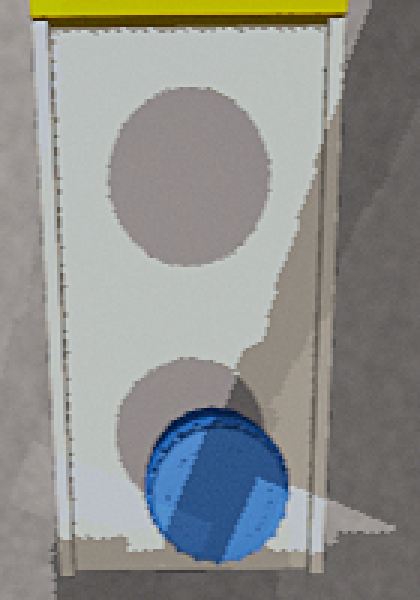

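View pics/w2n.png

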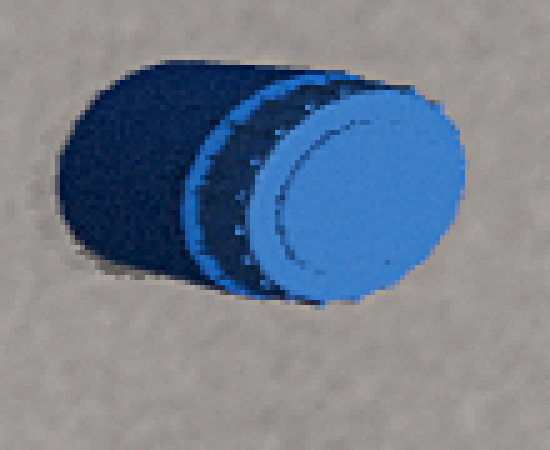

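Run:
```python
from h import *
from cell import manip
st=np.load("w2.npz");i=manip.camera_info("wrist")
print(onplane(i,[[332.5,164.7]],84,st),onplane(i,[[571.2,159.2]],64,st))
# rear mark left edge & rear board corners at z=20 ; rail tops
q=lambda x,y:[260+x/3,y/3]
L=onplane(i,[q(33,20),q(60,574)],28,st);Rr=onplane(i,[q(346,20),q(323,574)],28,st)
for A in (L,Rr): print(A.round(1),np.degrees(np.arctan2(*(A[1]-A[0])[[1,0]])))
print(((L+Rr)/2).round(1))
# hull-based old lid top by depth in w2, tight
```

```text
[[635.72811134  44.99814141  84.        ]] [[529.43404125 300.66986575  64.        ]]
[[ 5.064e+02 -8.010e+01  2.800e+01]
 [ 7.020e+02  5.000e-01  2.800e+01]] 22.396302340263485
[[463.2  27.1  28. ]
 [658.6 108.3  28. ]] 22.584750917541317
[[484.8 -26.5  28. ]
 [680.3  54.4  28. ]]
```

Call:
{"fn": "play_rows", "kwargs": {"commands": [{"x": 0.017, "y": 0.008, "z": 0.01, "wx": 0, "wy": 0, "wz": -0.5, "grip": 1}, {"x": 0.017, "y": 0.008, "z": 0.03, "wx": 0, "wy": 0, "wz": 0, "grip": 1}, {"x": 0, "y": 0, "z": 0.035, "wx": 0, "wy": 0, "wz": 0, "grip": 1}, {"x": 0, "y": 0, "z": 0.03, "wx": 0, "wy": 0, "wz": 0, "grip": 1}, {"x": 0, "y": 0, "z": 0.03, "wx": 0, "wy": 0, "wz": 0, "grip": 1}, {"x": 0, "y": 0, "z": 0.02, "wx": 0, "wy": 0, "wz": 0, "grip": 1}, {"x": 0, "y": 0, "z": 0.015, "wx": 0, "wy": 0, "wz": 0, "grip": 1}, {"x": 0, "y": 0, "z": 0, "wx": 0, "wy": 0, "wz": 0, "grip": 1}, {"x": 0, "y": 0, "z": 0, "wx": 0, "wy": 0, "wz": 0, "grip": 1}]}}

```text
clock: 3.95
eef_pos: [637.1, 44.3, 36.5]
eef_rot: [-3.141, 0.001, -2.749]
wrist_force: [0.9, -0.4, 0.5]
finger_gap: 94.2
```

Call:
{"fn": "play_rows", "kwargs": {"commands": [{"x": 0, "y": 0, "z": 0, "wx": 0, "wy": 0, "wz": 0, "grip": 0.7}, {"x": 0, "y": 0, "z": 0, "wx": 0, "wy": 0, "wz": 0, "grip": 0.6}, {"x": 0, "y": 0, "z": 0, "wx": 0, "wy": 0, "wz": 0, "grip": 0.5}, {"x": 0, "y": 0, "z": 0, "wx": 0, "wy": 0, "wz": 0, "grip": 0.4}, {"x": 0, "y": 0, "z": 0, "wx": 0, "wy": 0, "wz": 0, "grip": 0.4}, {"x": 0, "y": 0, "z": 0, "wx": 0, "wy": 0, "wz": 0, "grip": 0.4}], "squeeze": 15}}

```text
clock: 4.7
eef_pos: [636.6, 44.2, 35.5]
eef_rot: [-3.142, 0.0, -2.749]
wrist_force: [-0.9, -0.4, 1.4]
finger_gap: 55.7
```

Call:
{"fn": "play_rows", "kwargs": {"commands": [{"x": 0, "y": 0, "z": -0.006, "wx": 0, "wy": 0, "wz": 0, "grip": 0.4}, {"x": 0, "y": 0, "z": -0.006, "wx": 0, "wy": 0, "wz": 0, "grip": 0.4}, {"x": 0.005, "y": 0, "z": 0, "wx": 0, "wy": 0, "wz": 0, "grip": 0.4}, {"x": 0.015, "y": -0.002, "z": 0, "wx": 0, "wy": 0, "wz": 0, "grip": 0.4}, {"x": 0.02, "y": -0.002, "z": 0, "wx": 0, "wy": 0, "wz": 0, "grip": 0.4}, {"x": 0.025, "y": -0.002, "z": 0, "wx": 0, "wy": 0, "wz": 0, "grip": 0.4}, {"x": 0.025, "y": -0.002, "z": 0, "wx": 0, "wy": 0, "wz": 0, "grip": 0.4}, {"x": 0.017, "y": 0, "z": 0, "wx": 0, "wy": 0, "wz": 0, "grip": 0.4}, {"x": 0.008, "y": 0, "z": 0, "wx": 0, "wy": 0, "wz": 0, "grip": 0.4}, {"x": 0, "y": 0, "z": 0, "wx": 0, "wy": 0, "wz": 0, "grip": 0.4}, {"x": 0, "y": 0, "z": 0.004, "wx": 0, "wy": 0, "wz": 0, "grip": 0.4}, {"x": 0, "y": 0, "z": 0.004, "wx": 0, "wy": 0, "wz": 0, "grip": 0.4}, {"x": 0, "y": 0, "z": 0.003, "wx": 0, "wy": 0, "wz": 0, "grip": 0.4}, {"x": 0, "y": 0, "z": 0.001, "wx": 0, "wy": 0, "wz": 0, "grip": 0.4}, {"x": 0, "y": 0, "z": 0, "wx": 0, "wy": 0, "wz": 0, "grip": 0.4}, {"x": 0, "y": 0, "z": 0, "wx": 0, "wy": 0, "wz": 0, "grip": 0.4}]}}

```text
clock: 6.7
eef_pos: [533.4, -7.1, 35.5]
eef_rot: [3.142, 0.0, -2.749]
wrist_force: [-0.5, 0.7, -0.1]
finger_gap: 56.1
```

Call:
{"fn": "play_rows", "kwargs": {"commands": [{"x": 0, "y": 0, "z": 0, "wx": 0, "wy": 0, "wz": 0, "grip": 0.7}, {"x": 0, "y": 0, "z": 0, "wx": 0, "wy": 0, "wz": 0, "grip": 0.9}, {"x": 0, "y": 0, "z": 0, "wx": 0, "wy": 0, "wz": 0, "grip": 1}, {"x": 0, "y": 0, "z": 0, "wx": 0, "wy": 0, "wz": 0, "grip": 1}, {"x": 0, "y": 0, "z": -0.015, "wx": 0, "wy": 0, "wz": 0, "grip": 1}, {"x": 0, "y": 0, "z": -0.03, "wx": 0, "wy": 0, "wz": 0, "grip": 1}, {"x": 0, "y": 0, "z": -0.04, "wx": 0, "wy": 0, "wz": 0, "grip": 1}, {"x": 0, "y": 0, "z": -0.04, "wx": 0, "wy": 0, "wz": 0, "grip": 1}, {"x": 0, "y": 0, "z": -0.04, "wx": 0, "wy": 0, "wz": 0, "grip": 1}, {"x": 0, "y": 0, "z": 0, "wx": 0, "wy": 0, "wz": 0, "grip": 1}, {"x": 0, "y": 0, "z": 0, "wx": 0, "wy": 0, "wz": 0, "grip": 1}]}}

```text
clock: 8.07
eef_pos: [533.0, -7.1, 200.2]
eef_rot: [3.141, -0.0, -2.749]
wrist_force: [0.2, 0.9, -0.3]
finger_gap: 93.7
```

Run:
```python
from h import *
from cell import manip
print(manip.read_state()["eef_pos"])
for n in ["scene","side"]:
    p,d=manip.camera(n);i=manip.camera_info(n);H=hsv(p);cv2.imwrite(f"pics/{n}1.png",p[:,:,::-1])
    m=(H[...,0]>100)&(H[...,0]<125)&(H[...,1]>130)
    for b,s,c in blobs(m):
        P,_=cloud(i,d,b)
        if len(P)<20 or P[:,2].mean()>100 or P[:,0].mean()<300: continue
        zt=np.percentile(P[:,2],98); t=ctop(P,zt-2);print(n,c.round(),zt.round(1),np.round(t[0][0],1),round(t[0][1],1),t[1].round(1),t[2])
```

```text
[533.01663444  -7.12146496 200.24954862]
scene [379. 160.] 66.2 [530.2 297.6] 25.5 [532.7 294.1] 125
scene [318. 206.] 85.8 [535.3  -8.5] 26.6 [536.6 -11.4] 220
side [300. 140.] 69.9 [529.2 295.8] 25.4 [528.3 292.8] 128
side [326. 196.] 88.6 [533.4 -10.4] 25.4 [532.9 -12.5] 236
```

View pics/scene1.png

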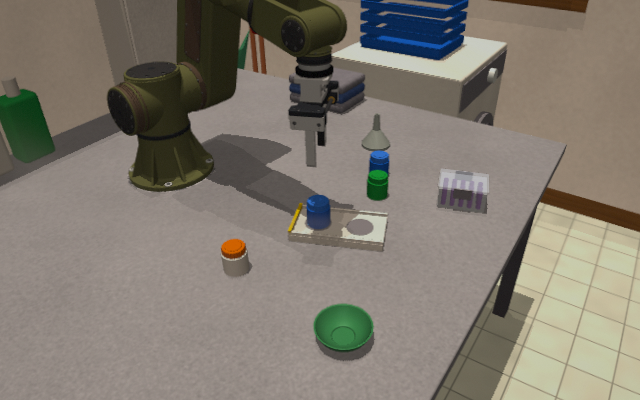

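View pics/side1.png

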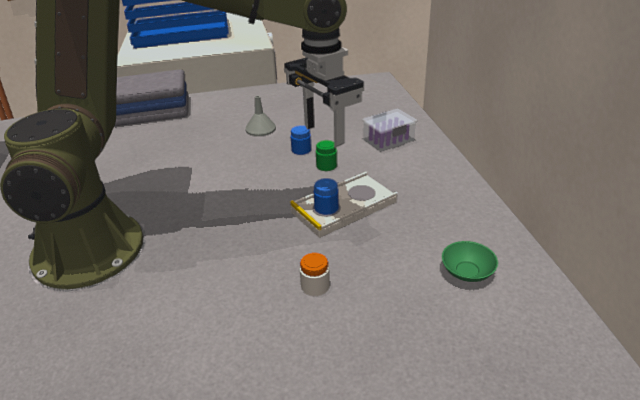

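Both side pictures show the old tub upright on the front mark, at (318,212) in scene and (326,197) in side. The cloud puts it within about 4 mm of the mark. Next is the new tub.

Call:
{"fn": "play_rows", "kwargs": {"commands": [{"x": -0.008, "y": 0.02, "z": 0, "wx": 0, "wy": 0, "wz": 0, "grip": 1}, {"x": -0.014, "y": 0.035, "z": 0, "wx": 0, "wy": 0, "wz": 0, "grip": 1}, {"x": -0.014, "y": 0.035, "z": 0, "wx": 0, "wy": 0, "wz": 0, "grip": 0.95}, {"x": -0.014, "y": 0.035, "z": 0, "wx": 0, "wy": 0, "wz": 0, "grip": 0.9}, {"x": -0.014, "y": 0.035, "z": 0, "wx": 0, "wy": 0, "wz": 0, "grip": 0.9}, {"x": -0.014, "y": 0.035, "z": 0, "wx": 0, "wy": 0, "wz": 0, "grip": 0.9}, {"x": -0.014, "y": 0.034, "z": 0, "wx": 0, "wy": 0, "wz": 0, "grip": 0.9}, {"x": -0.014, "y": 0.034, "z": 0, "wx": 0, "wy": 0, "wz": 0, "grip": 0.9}, {"x": -0.008, "y": 0.021, "z": 0, "wx": 0, "wy": 0, "wz": 0, "grip": 0.9}, {"x": 0, "y": 0, "z": 0.02, "wx": 0, "wy": 0, "wz": 0, "grip": 0.9}, {"x": 0, "y": 0, "z": 0.03, "wx": 0, "wy": 0, "wz": 0, "grip": 0.9}, {"x": 0, "y": 0, "z": 0.03, "wx": 0, "wy": 0, "wz": 0, "grip": 0.9}, {"x": 0, "y": 0, "z": 0, "wx": 0, "wy": 0, "wz": 0, "grip": 0.9}, {"x": 0, "y": 0, "z": 0, "wx": 0, "wy": 0, "wz": 0, "grip": 0.9}]}}

```text
clock: 9.93
eef_pos: [530.6, 298.9, 121.6]
eef_rot: [3.142, 0.001, -2.749]
wrist_force: [-0.1, 0.3, -0.2]
finger_gap: 84.5
```

Run:
```python
from h import *
from cell import manip
p,d=manip.camera("side");cv2.imwrite("pics/side2.png",cv2.resize(p[60:220,200:440,::-1],None,fx=3,fy=3))
```

```text
(no output)
```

View pics/side2.png

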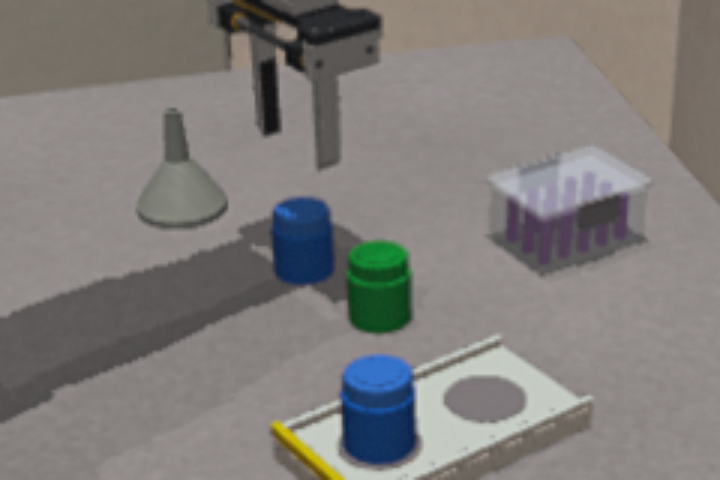

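The fingers straddle the new tub, and the green one stays clear. Before going down I'll check that the funnel is clear too.

Run:
```python
from h import *
from cell import manip
for n,uv in (("scene",[376,147]),("side",[261,131])):
    i=manip.camera_info(n); print(n,onplane(i,[uv],0))
f=np.load("scene0.npz");i=manip.camera_info("scene")
m=np.zeros((400,640),bool);m[112:150,358:393]=1
P,_=cloud(i,f["d"],m);P=P[P[:,2]>8];print(P.min(0),P.max(0),P.mean(0), P[P[:,2]>50].mean(0))
```

```text
scene [[445.16120253 441.25317273   0.        ]]
side [[435.52322991 446.89734559   0.        ]]
[395.76366867 408.05041489   8.11176422] [479.06798017 479.82173124 106.61851194] [443.36265306 437.82913641  39.3773376 ] [437.46590919 447.90782578  75.42353556]
```

Call:
{"fn": "play_rows", "kwargs": {"commands": [{"x": 0, "y": 0, "z": 0.02, "wx": 0, "wy": 0, "wz": 0, "grip": 0.9}, {"x": 0, "y": 0, "z": 0.03, "wx": 0, "wy": 0, "wz": 0, "grip": 0.9}, {"x": 0, "y": 0, "z": 0.025, "wx": 0, "wy": 0, "wz": 0, "grip": 0.9}, {"x": 0, "y": 0, "z": 0.02, "wx": 0, "wy": 0, "wz": 0, "grip": 0.9}, {"x": 0, "y": 0, "z": 0.01, "wx": 0, "wy": 0, "wz": 0, "grip": 0.9}, {"x": 0, "y": 0, "z": 0, "wx": 0, "wy": 0, "wz": 0, "grip": 0.9}, {"x": 0, "y": 0, "z": 0, "wx": 0, "wy": 0, "wz": 0, "grip": 0.7}, {"x": 0, "y": 0, "z": 0, "wx": 0, "wy": 0, "wz": 0, "grip": 0.6}, {"x": 0, "y": 0, "z": 0, "wx": 0, "wy": 0, "wz": 0, "grip": 0.5}, {"x": 0, "y": 0, "z": 0, "wx": 0, "wy": 0, "wz": 0, "grip": 0.4}, {"x": 0, "y": 0, "z": 0, "wx": 0, "wy": 0, "wz": 0, "grip": 0.4}, {"x": 0, "y": 0, "z": 0, "wx": 0, "wy": 0, "wz": 0, "grip": 0.4}, {"x": 0, "y": 0, "z": 0, "wx": 0, "wy": 0, "wz": 0, "grip": 0.4}], "squeeze": 15}}

```text
clock: 11.6
eef_pos: [530.3, 299.0, 15.8]
eef_rot: [3.142, 0.001, -2.749]
wrist_force: [-2.0, -0.4, 5.2]
finger_gap: 55.8
```

Call:
{"fn": "play_rows", "kwargs": {"commands": [{"x": 0, "y": 0, "z": -0.01, "wx": 0, "wy": 0, "wz": 0, "grip": 0.4}, {"x": 0, "y": 0, "z": -0.025, "wx": 0, "wy": 0, "wz": 0, "grip": 0.4}, {"x": 0, "y": 0, "z": -0.035, "wx": 0, "wy": 0, "wz": 0, "grip": 0.4}, {"x": 0, "y": 0, "z": -0.035, "wx": 0, "wy": 0, "wz": 0, "grip": 0.4}, {"x": 0, "y": 0, "z": -0.025, "wx": 0, "wy": 0, "wz": 0, "grip": 0.4}, {"x": 0, "y": -0.015, "z": 0, "wx": 0, "wy": 0, "wz": 0, "grip": 0.4}, {"x": 0.002, "y": -0.025, "z": 0, "wx": 0, "wy": 0, "wz": 0, "grip": 0.4}, {"x": 0.002, "y": -0.035, "z": 0, "wx": 0, "wy": 0, "wz": 0, "grip": 0.4}, {"x": 0.002, "y": -0.035, "z": 0, "wx": 0, "wy": 0, "wz": 0, "grip": 0.4}, {"x": 0.002, "y": -0.035, "z": 0, "wx": 0, "wy": 0, "wz": 0, "grip": 0.4}, {"x": 0.002, "y": -0.035, "z": 0, "wx": 0, "wy": 0, "wz": 0, "grip": 0.4}, {"x": 0.002, "y": -0.035, "z": 0, "wx": 0, "wy": 0, "wz": 0, "grip": 0.4}, {"x": 0.002, "y": -0.034, "z": 0, "wx": 0, "wy": 0, "wz": 0, "grip": 0.4}, {"x": 0.001, "y": -0.025, "z": 0, "wx": 0, "wy": 0, "wz": 0, "grip": 0.4}, {"x": 0, "y": -0.01, "z": 0, "wx": 0, "wy": 0, "wz": 0, "grip": 0.4}, {"x": 0, "y": 0, "z": 0.02, "wx": 0, "wy": 0, "wz": 0, "grip": 0.4}, {"x": 0, "y": 0, "z": 0.03, "wx": 0, "wy": 0, "wz": 0, "grip": 0.4}, {"x": 0, "y": 0, "z": 0.02, "wx": 0, "wy": 0, "wz": 0, "grip": 0.4}, {"x": 0, "y": 0, "z": 0, "wx": 0, "wy": 0, "wz": 0, "grip": 0.4}, {"x": 0, "y": 0, "z": 0, "wx": 0, "wy": 0, "wz": 0, "grip": 0.4}]}}

```text
clock: 14.1
eef_pos: [625.3, 30.8, 76.4]
eef_rot: [-3.141, 0.001, -2.749]
wrist_force: [0.8, -0.1, -1.6]
finger_gap: 55.8
```

Run:
```python
from h import *
from cell import manip
p,d=manip.camera("side");cv2.imwrite("pics/side3.png",cv2.resize(p[60:260,200:440,::-1],None,fx=3,fy=3))
```

```text
(no output)
```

View pics/side3.png

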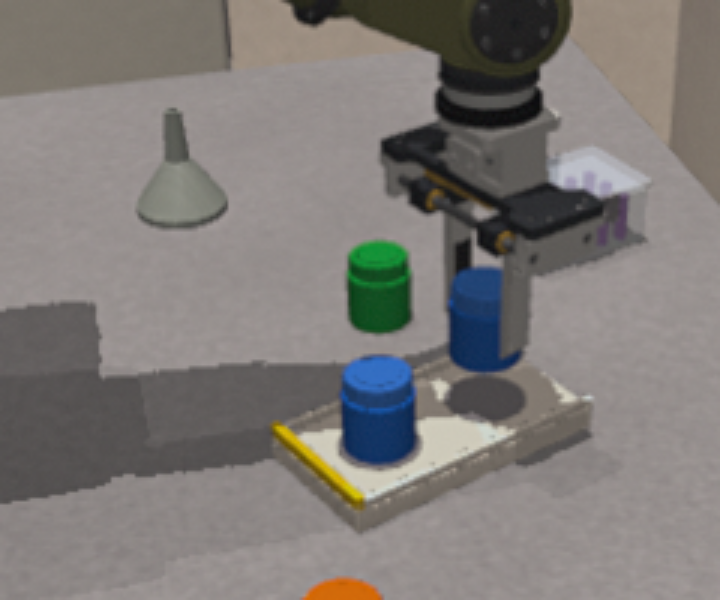

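The tub hangs upright over the rear mark (mark at about (485,398) in the enlarged view). I'll lower it gently.

Call:
{"fn": "play_rows", "kwargs": {"commands": [{"x": 0, "y": 0, "z": 0.01, "wx": 0, "wy": 0, "wz": 0, "grip": 0.4}, {"x": 0, "y": 0, "z": 0.01, "wx": 0, "wy": 0, "wz": 0, "grip": 0.4}, {"x": 0, "y": 0, "z": 0.008, "wx": 0, "wy": 0, "wz": 0, "grip": 0.4}, {"x": 0, "y": 0, "z": 0.005, "wx": 0, "wy": 0, "wz": 0, "grip": 0.4}, {"x": 0, "y": 0, "z": 0.003, "wx": 0, "wy": 0, "wz": 0, "grip": 0.4}, {"x": 0, "y": 0, "z": 0.002, "wx": 0, "wy": 0, "wz": 0, "grip": 0.4}, {"x": 0, "y": 0, "z": 0.001, "wx": 0, "wy": 0, "wz": 0, "grip": 0.4}, {"x": 0, "y": 0, "z": 0, "wx": 0, "wy": 0, "wz": 0, "grip": 0.4}, {"x": 0, "y": 0, "z": 0, "wx": 0, "wy": 0, "wz": 0, "grip": 0.4}, {"x": 0, "y": 0, "z": 0, "wx": 0, "wy": 0, "wz": 0, "grip": 0.4}]}}

```text
clock: 15.4
eef_pos: [624.9, 30.7, 36.6]
eef_rot: [-3.142, 0.0, -2.749]
wrist_force: [-0.4, -0.7, -2.4]
finger_gap: 55.5
```

Call:
{"fn": "play_rows", "kwargs": {"commands": [{"x": 0, "y": 0, "z": 0.001, "wx": 0, "wy": 0, "wz": 0, "grip": 0.4}, {"x": 0, "y": 0, "z": 0, "wx": 0, "wy": 0, "wz": 0, "grip": 0.4}, {"x": 0, "y": 0, "z": 0, "wx": 0, "wy": 0, "wz": 0, "grip": 0.4}]}}

```text
clock: 15.78
eef_pos: [625.0, 30.7, 35.8]
eef_rot: [-3.141, 0.0, -2.749]
wrist_force: [-1.4, 0.2, 4.6]
finger_gap: 55.7
```

The wrist force has gone from -2.4 to +4.6 N, so the tub is now standing on the board. Releasing.

Call:
{"fn": "play_rows", "kwargs": {"commands": [{"x": 0, "y": 0, "z": 0, "wx": 0, "wy": 0, "wz": 0, "grip": 0.7}, {"x": 0, "y": 0, "z": 0, "wx": 0, "wy": 0, "wz": 0, "grip": 0.9}, {"x": 0, "y": 0, "z": 0, "wx": 0, "wy": 0, "wz": 0, "grip": 1}, {"x": 0, "y": 0, "z": 0, "wx": 0, "wy": 0, "wz": 0, "grip": 1}, {"x": 0, "y": 0, "z": -0.015, "wx": 0, "wy": 0, "wz": 0, "grip": 1}, {"x": 0, "y": 0, "z": -0.03, "wx": 0, "wy": 0, "wz": 0, "grip": 1}, {"x": 0, "y": 0, "z": -0.04, "wx": 0, "wy": 0, "wz": 0, "grip": 1}, {"x": 0, "y": 0, "z": -0.04, "wx": 0, "wy": 0, "wz": 0, "grip": 1}, {"x": -0.03, "y": 0, "z": -0.04, "wx": 0, "wy": 0, "wz": 0, "grip": 1}, {"x": -0.03, "y": 0, "z": 0, "wx": 0, "wy": 0, "wz": 0, "grip": 1}, {"x": 0, "y": 0, "z": 0, "wx": 0, "wy": 0, "wz": 0, "grip": 1}, {"x": 0, "y": 0, "z": 0, "wx": 0, "wy": 0, "wz": 0, "grip": 1}]}}

```text
clock: 17.27
eef_pos: [679.7, 53.4, 200.5]
eef_rot: [3.141, -0.001, -2.749]
wrist_force: [-0.9, -1.0, -0.5]
finger_gap: 93.8
```

Run:
```python
from h import *
from cell import manip
a=np.radians(22.5);C=np.array([578.7,12]);Rm=np.array([[np.cos(a),np.sin(a)],[-np.sin(a),np.cos(a)]])
for n in ["scene","side","wrist"]:
    st=manip.read_state() if n=="wrist" else None
    p,d=manip.camera(n);i=manip.camera_info(n);H=hsv(p);cv2.imwrite(f"pics/{n}4.png",p[:,:,::-1])
    m=(H[...,0]>98)&(H[...,0]<125)&(H[...,1]>120)
    for b,s,c in blobs(m):
        P,_=cloud(i,d,b,st)
        if len(P)<20 or P[:,2].mean()>100 or P[:,0].mean()<300: continue
        zt=np.percentile(P[:,2],98); t=ctop(P,zt-2);print(n,c.round(),zt.round(1),np.round(t[0][0],1),round(t[0][1],1),"shelf xy",(Rm@(np.array(t[0][0])-C)).round(1))
s=manip.read_state();print(s["clock"],s["eef_pos"])
```

```text
scene [318. 207.] 85.7 [536.1  -8. ] 27.3 shelf xy [-47.   -2.2]
scene [360. 215.] 85.7 [626.5  28.5] 26.3 shelf xy [50.5 -3. ]
side [361. 181.] 88.8 [624.2  27.8] 25.7 shelf xy [48.1 -2.8]
side [326. 196.] 88.6 [533.8  -7.6] 26.3 shelf xy [-49.  -1.]
wrist [318.  40.] 86.8 [533.1  -6.1] 26.1 shelf xy [-49.    0.7]
wrist [318. 139.] 86.7 [623.7  31.1] 25.7 shelf xy [48.9  0.4]
17.425 [679.80666431  53.28284449 200.78553481]
```

View pics/wrist4.png

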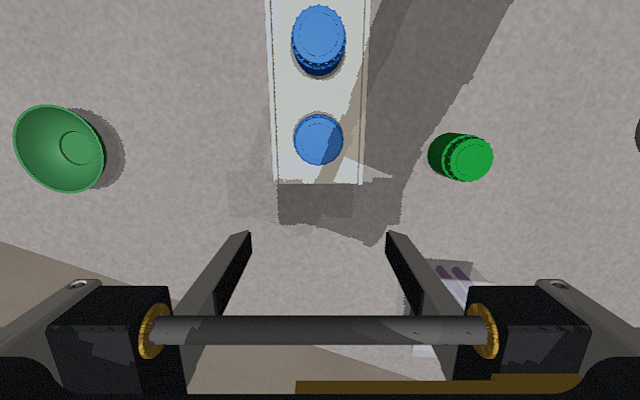

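View pics/scene4.png

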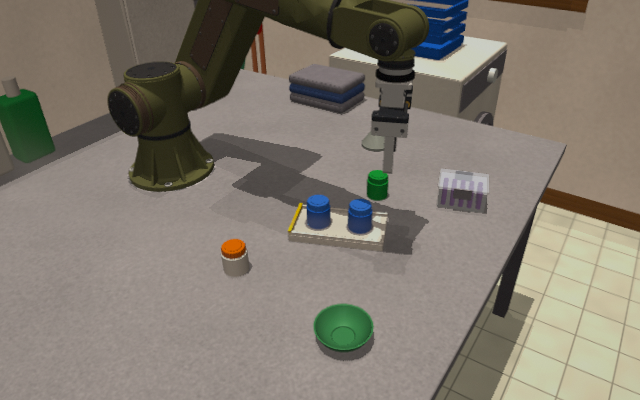

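The pictures show both tubs upright on their marks, at (318,40) and (318,139) in the wrist view. The orange tub is still at (235,258), and the gripper is clear.

```bash
python3 -c "
from cell import manip
print(manip.sign_off())"
```

```text
the job is handed in; nothing more can be done
None
```

Both blue tubs are on the shelf, upright and released. I handed the job in at about 17.4 s; the sign-off reports no verdict.

- **Old tub:** I gripped it, lifted it about 12 mm, carried it forward and set it on the front mark. All three cameras put it at shelf x -47 to -49 mm and y -2 to +1 mm (the mark is at -50, 0).
- **New tub:** I carried it over and lowered it onto the rear mark while still held, letting go only once the wrist force showed it standing on the board. The cameras put it at x 48 to 51 mm and y -3 to 0 mm (the mark is at +50, 0).
- **Left alone:** the orange-lidded and green tubs look unmoved in the final scene picture. I checked that by eye and did not measure it again.

Camera disagreement was about 3 mm across the shelf, well inside the 20 mm tolerance. The side view read lid heights about 3 mm higher than the scene view. The first move calls were refused because the rows lacked some keys; nothing moved.

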